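Set the stop collar of a tea-tin display stand

ROBOT

A 6-joint arm with a two-finger parallel gripper is mounted at the origin on the work surface. World frame = base frame: x ahead of the robot, y to its left, z up, the work surface at z = 0. Lengths are in m, angles in rad, forces in N, time in s.
With the tool pointing down it reaches from about 0.375 to 0.975 m from the base axis. Payload 3.8 kg.
Tool frame: the origin (TCP) lies at the very end of the fingers, on their centre line; the grasp point (between the pads) lies behind it (r.grasp_offset is the y of the grasp point in the tool frame, in m); y points along the fingers, z is the direction in which the jaws open and shut, and the axes are right-handed (so a half turn about y gives the same grasp; the last joint's range is limited). The gripper opens to 88 mm and grips with 3 to 60 N. Pads are 18 mm wide; open, the fingers measure 123 mm over their backs; the gripper's body (75 mm by 187 mm) begins 45 mm behind the grasp point.
Start: joints at [-1.338, 0.264, 1.604, -0, 1.274, -0.037], TCP at [0.18, -0.651, 0.239] pointing down, gripper open.
Joint ranges: [-2.63, 2.63], [-0.94, 2.18], [0.31, 2.57], [-1.31, 4.45], [0, 2.66], [-2.55, 2.55]. Speed limits (rad/s): [2.57, 2.57, 3.14, 3.14, 3.14, 3.14].

INTERFACE

Orientations are given as a unit quaternion [x, y, z, w].
In Python, from station import state, optics, workorder, r gives the robot as it stands.
- The arm moves only by the tool carry_out, never from a script. Its argument "plan" is a list of rows, each a list of 5 numbers: the opening, from 0 (shut) to 1 (fully open), then the shift along the tool's x, y, z in mm, then the turn about the tool's y in degrees. A call has 1 to 8 rows; each row shifts and turns the commanded pose from where the row before left it, along the tool's axes as they then stand; what a row does not reach is not made up. A row lasts 1/12 s, in which the tool goes at most 41.7 mm and 7.16 degrees, less where a joint would pass 70% of its speed; a pose out of reach is approached as far as the arm can. A call is refused whole if a number of a shift passes 41.7 or a number of a turn 7.16, either way. A call with a gripper value outside its range is refused whole. The fingers move at their own pace and stop on an object; "newtons" is the grip in N (left out, the last holds). Time passes only in rows, so rows that do not move let the fingers close. It gives the time, the measured TCP pose, the force and the opening at its end, in the units of the state.
- state(): the state, without advancing time (a new reading comes with each control period).
- optics.capture(name): name is "scene" or "side" or "wrist"; returns a dict with "color" (400x640x3 uint8, blue, green, red), "K" (3x3 intrinsics, pixels), "extrinsics" (4x4, takes a point from camera to world coordinates). Camera axes: x right, y up, looking along -z (the intrinsics and any distortion apply to the point x, -y, -z); pixel columns grow to the right and rows downward; lengths in m; the calibration is good to about 2 mm. A picture is of the moment at which its call begins. There is no depth.
- workorder.finish_job(): hands the job in, once; it reports no verdict.
The state is a dict: "clock": time; "joints": joint angles; "dq": joint speeds; "joint_efforts": joint torques, N m; "position": TCP position; "orientation": TCP orientation; "ft_force": force on the tool from outside, world axes, zero at the start; "ft_torque": the same for the moment, N m; "finger_gap": finger opening in m.
Only numpy, scipy, OpenCV 4.12 (cv2) and the standard library are available. Lean on these libraries where they do the work, as an engineer would, in place of code of your own. Each camera call takes 0.05 s, during which the arm holds its last target. There are 200 camera calls.

TASK

On the display stand with the brass collar, turn the collar until its set screw points straight out over the white-painted flat of the post, then tighten the screw by pushing its green-balled lever fully down. Leave the other stand, with the black collar and red ball, as it is.

Things in the scene. Friction and masses are not known exactly. Their poses are not given: they have to be found in the camera images.
- stand: Fixed steel stand, z up; origin on the post's axis at table level. Base 130 (x -50 to 80) x 100 x 15 mm. D-post 28 mm thick, top at z 115; its white-painted flat faces +x (a white line on the base runs +x). Round brass collar, 52 mm diameter, z 70 to 100, turns on the post (friction 0.2 N m, stays put, cannot slide): pinch it across from above, or push its screw.
- screw (a point): Axis of the brass collar's radial set screw, at its head: 52 mm from the post's axis, 85 mm above the table. x points outward along the screw (must come to point as the stand's +x), z up. It starts 25 to 75 degrees anticlockwise (from above) of the flat. Screw 12 mm thick, head 18 mm, ending 59 mm from the post's axis. The lever swings on the head about this x.
- lever (a joint): Angle q (rad) of the screw's lever, a 9 mm rod with an 18 mm green ball. In screw axes the ball's centre is at x 0, y = 55 mm cos(0.6 - q), z = 55 mm sin(0.6 - q). Starts loose at 0 to 0.25, ball raised; pushing the ball down (about 2 N) raises q to the stop at 1.05, fully tight. It stays where left.
- other_ball (a point): Centre of the 18 mm red ball on the lever of the other stand, the same but with a black collar, already set and tight. Not to be moved. Either stand may be on the left or on the right.
Mind the look-alikes: they are no part of the job. Leave any orange or pink look-alike of the stand alone.

How it is judged:
On the way, in this order (a step that is already met when the one before it is completed fails the run):
1. the brass collar's screw faces the flat within 12 degrees, its lever still loose (angle between the x axis of screw and the x axis of stand, either way round below 0.21 rad and x of screw in the frame of stand above 0.03 m and value of joint lever below 0.5 rad), for 0.2 s.
2. the lever is pushed fully down (value of joint lever above 0.85 rad), for 0.2 s.
At the end, for the whole second after the job is handed in: The brass collar's screw points the way the post's flat faces within 12 degrees, its lever is down past 0.85 rad (stop at 1.05), and the other stand's ball is within 10 mm of where it was (angle between the x axis of screw and the x axis of stand, either way round below 0.21 rad and x of screw in the frame of stand above 0.03 m and value of joint lever above 0.85 rad and distance of other_ball from where it was at the start of the episode below 0.01 m); the robot touches nothing.
It fails at once if the other stand's collar or lever is moved (its ball by more than 10 mm) (distance of other_ball from where it was at the start of the episode above 0.01 m).
It also fails if it takes over 42 s, if anything falls off the work surface, if the arm or the gripper's body presses on something with over 40 N, if the wrist force passes 120 N, or if a joint passes its speed limit or range.

## Working session

There is one attempt and no reset: what is moved stays moved. The work goes in short steps, Python scripts to look and compute and a tool call to move; the robot and the scene stay as the last step left them, time stands still between calls to the robot, and variables do not carry over. Pictures are saved under pics/ and viewed, about 8 in all and at most 12, crops included, and the job is handed in when it is done.

Besides the shell and the picture viewer there is one more tool, called after "Emit:" as name([rows], argument=value, ...), one row to a line, values as JSON. carry_out: Moves the arm, as the interface text tells. Its arguments: {"type":"object","properties":{"plan":{"type":"array","items":{"type":"array","items":{"type":"number"}}},"newtons":{"type":"number"}},"required":["plan"]}

```bash
mkdir -p pics; ls
python3 - <<'E'
from station import state, optics, workorder, r
import cv2,numpy as np
np.set_printoptions(precision=4,suppress=True)
s=state();print(s, r.grasp_offset)
for n in ("scene","side"):
    c=optics.capture(n);cv2.imwrite(f"pics/{n}0.png",c["color"]);print(n,c["K"],c["extrinsics"],[k for k in c])
E
```

```text
pics
{'clock': 0.0, 'joints': array([-1.3379,  0.2647,  1.6054, -0.    ,  1.2737, -0.0369]), 'dq': array([ 0.0003,  0.0012, -0.0004, -0.0001, -0.0001, -0.0001]), 'joint_efforts': array([  0.001 , -50.2105, -35.6874,   0.0726,   0.0293,  -0.0002]), 'position': array([ 0.1797, -0.6499,  0.2374]), 'orientation': array([-0.0952,  0.7014, -0.6999,  0.095 ]), 'ft_force': array([ 0.4756, -0.2518,  0.5959]), 'ft_torque': array([ 0.0197, -0.0239, -0.0489]), 'finger_gap': 0.08796889494914195} -0.0187
scene [[470.4374   0.     322.1829]
 [  0.     470.4374 196.4308]
 [  0.       0.       1.    ]] [[-0.6896 -0.4348  0.5791  0.9737]
 [ 0.7241 -0.4023  0.5601  0.5225]
 [-0.0106  0.8056  0.5923  0.642 ]
 [ 0.      0.      0.      1.    ]] ['color', 'K', 'extrinsics']
side [[364.8274   0.     319.1743]
 [  0.     364.8274 199.2802]
 [  0.       0.       1.    ]] [[-0.9945  0.0511 -0.0919  0.3771]
 [-0.1034 -0.634   0.7664  0.7033]
 [-0.0191  0.7716  0.6358  0.6733]
 [ 0.      0.      0.      1.    ]] ['color', 'K', 'extrinsics']
```

View pics/scene0.png

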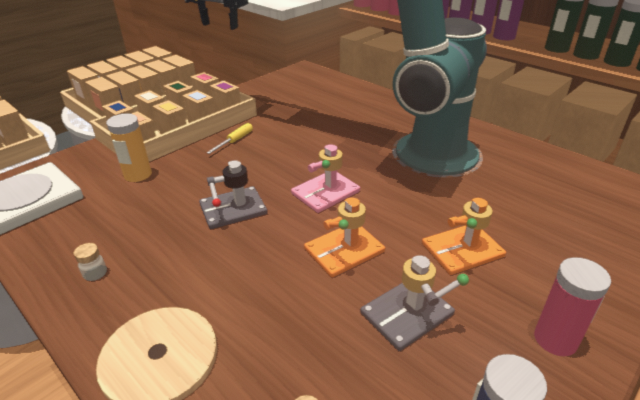

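View pics/side0.png

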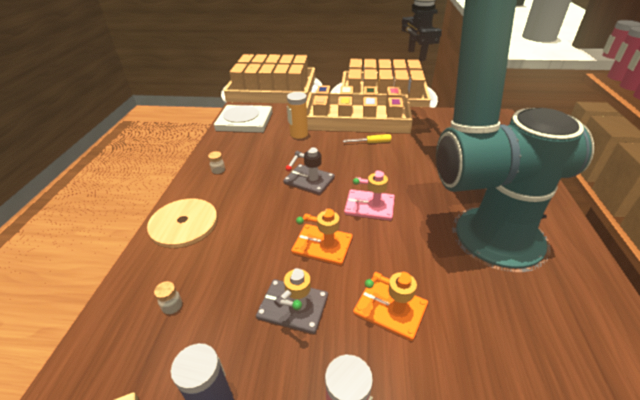

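Scene: the real grey stand with the brass collar is at about (408,300), its green ball at (463,280). The black-collar stand is at (234,200). In the side view the brass stand is at about (294,300). I'll enlarge both views of it.

Run:
```python
import cv2,numpy as np
a=cv2.imread("pics/scene0.png")[240:350,350:480];b=cv2.imread("pics/side0.png")[255:340,250:340]
a=cv2.resize(a,None,fx=5,fy=5,interpolation=cv2.INTER_CUBIC);b=cv2.resize(b,None,fx=6,fy=6,interpolation=cv2.INTER_CUBIC)
cv2.imwrite("pics/ca.png",a);cv2.imwrite("pics/cb.png",b)
```

```text
(no output)
```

View pics/ca.png

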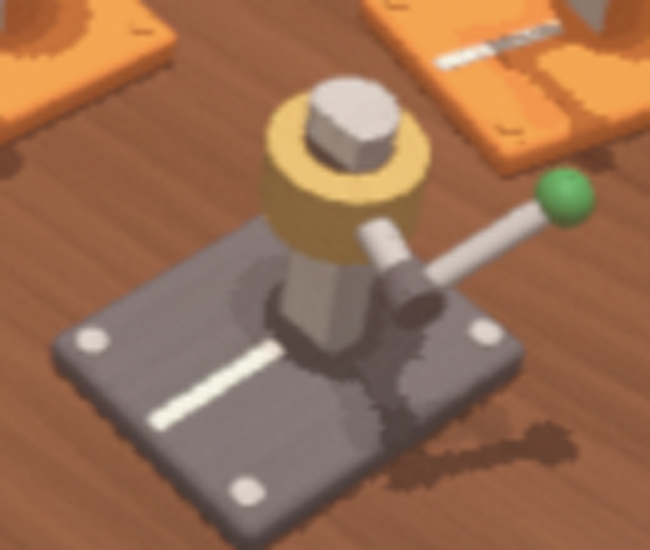

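View pics/cb.png

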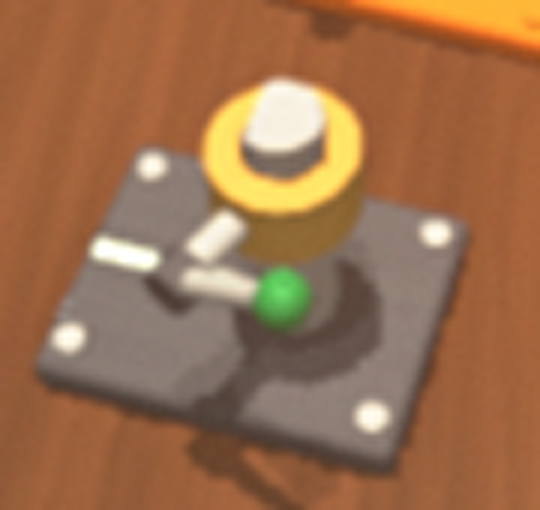

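Scene crop: base bolts at (92,340), (247,491) and (486,332), white line (157,422)–(283,347), collar top ellipse centred on (348,145), ball at (566,197). Side crop: bolts at (151,165), (68,338), (371,416) and (435,233), collar top at (282,148), ball at (283,298). I'll fit the stand pose, screw angle and lever to these.

```bash
cat > h.py <<'E'
import numpy as np, cv2
from station import state, optics, workorder, r
from scipy.optimize import least_squares
from scipy.spatial.transform import Rotation as R
np.set_printoptions(precision=4,suppress=True)
def proj(c,p):
    E=np.linalg.inv(c["extrinsics"]);q=E[:3,:3]@p+E[:3,3]
    u=c["K"]@np.array([q[0],-q[1],-q[2]]);return u[:2]/u[2]
def ray(c,uv,z):
    d=np.linalg.inv(c["K"])@np.array([uv[0],uv[1],1]);E=c["extrinsics"]
    d=E[:3,:3]@np.array([d[0],-d[1],-d[2]]);o=E[:3,3];return o+d*(z-o[2])/d[2]
def tool(p):  # world point -> tool frame (mm) of current TCP
    s=state();return R.from_quat(s["orientation"]).inv().apply(np.asarray(p)-s["position"])*1000
def rz(a):return R.from_euler('z',a).as_matrix()
def ball(phi,q):return rz(phi)@np.array([.052,.055*np.cos(.6-q),.085+.055*np.sin(.6-q)])
E
python3 - <<'E'
from h import *
S=optics.capture("scene");D=optics.capture("side")
A=lambda x,y:np.array([(x+.5)/5-.5+350,(y+.5)/5-.5+240]);B=lambda x,y:np.array([(x+.5)/6-.5+250,(y+.5)/6-.5+255])
# bolts at stand xy = (15±bx, ±by)
def res(v):
    x,y,th,phi,q,bx,by=v;o=np.array([x,y,0]);T=lambda p:o+rz(th)@np.array(p)
    e=[]
    pf,mf=15e-3+bx,15e-3-bx
    z=.016
    for c,uv,p in [(S,A(348,145),(0,0,.1)),(D,B(282,148),(0,0,.1)),
      (S,A(566,197),ball(phi,q)),(D,B(283,298),ball(phi,q)),
      (S,A(415,297),rz(phi)@[.052,0,.085]),(D,B(180,272),rz(phi)@[.054,0,.085]),
      (S,A(92,340),(pf,-by,z)),(S,A(247,491),(pf,by,z)),(S,A(486,332),(mf,by,z)),
      (D,B(151,165),(pf,-by,z)),(D,B(68,338),(pf,by,z)),(D,B(371,416),(mf,by,z)),(D,B(435,233),(mf,-by,z))]:
        e.append(proj(c,T(p))-uv)
    return np.concatenate(e)
print(ray(S,A(348,145),.1),ray(D,B(282,148),.1))
w=ray(S,A(157,422),.016)-ray(S,A(283,347),.016);th0=np.arctan2(w[1],w[0]);print("line yaw",th0)
p0=ray(S,A(348,145),.1)
best=min((least_squares(res,[p0[0],p0[1],th0,ph,.1,.055,.04]) for ph in (.5,.9,1.3)),key=lambda f:f.cost)
print(best.x,best.cost);print(best.fun.reshape(-1,2))
x,y,th,phi,q=best.x[:5]
print("deg",np.degrees([th,phi]),"ball",[x,y,0]+rz(th)@ball(phi,q),"head",[x,y,0]+rz(th)@rz(phi)@[.052,0,.085])
print("black bb",ray(S,(216,203),.08),"orangeposts",ray(S,(351,207),.1),ray(S,(478,208),.1),ray(S,(331,152),.1))
t=R.from_quat(state()["orientation"]).as_matrix();print(t)
E
```

```text
[0.4796 0.259  0.1   ] [0.4786 0.2603 0.1   ]
line yaw -0.21524786954305486
[ 0.4786  0.2583 -0.1884  1.2026  0.0236  0.0549  0.038 ] 3.4620875047126805
[[-0.0157 -0.5426]
 [ 0.1971 -0.7998]
 [-0.3012 -0.0361]
 [ 0.2404  0.0456]
 [-0.5924 -0.6447]
 [-0.8539  1.8268]
 [ 0.0247  0.3444]
 [-0.0584  0.4132]
 [-0.2158  0.4463]
 [ 0.3229  0.1784]
 [ 0.3394 -0.0288]
 [ 0.2508  0.1408]
 [ 0.2673  0.1447]]
deg [-10.7959  68.9062] ball [0.4669 0.3268 0.115 ] head [0.506  0.3025 0.085 ]
black bb [ 0.5834 -0.1486  0.08  ] orangeposts [0.4312 0.0731 0.1   ] [0.2721 0.2493 0.1   ] [ 0.3092 -0.091   0.1   ]
[[-0.9638 -0.0004  0.2666]
 [-0.2666  0.0014 -0.9638]
 [-0.     -1.     -0.0015]]
```

The fit is good to about 0.5 px. The stand is at (0.4786, 0.2583) with yaw −10.8°, the screw is +69° from the flat, and q≈0.02. I'll move over there in two legs, keeping outside the minimum radius.

Emit:
carry_out([
  [1,-32,0,-24.5,0],
  [1,-32,0,-24.5,0],
  [1,-32,0,-24.5,0],
  [1,-32,0,-24.5,0],
  [1,-32,0,-24.5,0],
  [1,-32,0,-24.5,0],
  [1,-32,0,-24.5,0],
  [1,-32,0,-24.5,0],
])

```text
clock: 0.87
position: [0.3751, -0.3916, 0.2387]
orientation: [0.095, -0.701, 0.701, -0.095]
ft_force: [0.3, 0.4, -0.0]
finger_gap: 0.0881
```

Emit:
carry_out([
  [1,-32,0,-24.5,0],
  [1,-32,0,-24.5,0],
  [1,-32,0,-24.5,0],
  [1,-32,0,-24.5,0],
  [1,-32,0,-24.5,0],
  [1,-32,0,-24.5,0],
  [1,-7,0,-38,0],
  [1,-7,0,-38,0],
])

```text
clock: 1.53
position: [0.5144, -0.1218, 0.2384]
orientation: [-0.095, 0.701, -0.701, 0.095]
ft_force: [0.2, 1.1, 1.1]
finger_gap: 0.0881
```

Emit:
carry_out([
  [1,-7,0,-38,0],
  [1,-7,0,-38,0],
  [1,-7,0,-38,0],
  [1,-7,0,-38,0],
  [1,-7,0,-38,0],
  [1,-7,0,-38,0],
  [1,-7,0,-38,0],
  [1,-7,0,-38,0],
])

```text
clock: 2.2
position: [0.4858, 0.1862, 0.2388]
orientation: [-0.095, 0.701, -0.701, 0.095]
ft_force: [0.3, -0.0, 1.2]
finger_gap: 0.0881
```

Run:
```python
from h import *
s=state();print(s["clock"],s["position"],s["joints"],s["ft_force"]);print(R.from_quat(s["orientation"]).as_matrix())
print(tool([.4786,.2583,.0775]))
S=optics.capture("scene");print("can base",ray(S,(562,350),0),"jar top",ray(S,(512,375),.1))
```

```text
2.2 [0.4858 0.1862 0.2388] [ 0.3181 -0.0308  1.9311 -0.      1.2411  1.6191] [ 0.2836 -0.0249  1.2246]
[[-0.9638  0.0003  0.2666]
 [-0.2666  0.0001 -0.9638]
 [-0.0003 -1.      0.    ]]
[-12.2907 161.2855 -71.4387]
can base [0.3854 0.478  0.    ] jar top [0.5578 0.4533 0.1   ]
```

Emit:
carry_out([
  [1,-6,0,-35.5,0],
  [1,-6,0,-35.5,0],
  [1,0,0,0,-7.1],
  [1,0,0,0,-7.1],
  [1,0,0,0,-7.1],
  [1,0,0,0,-7.1],
  [1,0,0,0,-7.1],
  [1,0,0,0,-7.1],
])

```text
clock: 2.92
position: [0.479, 0.2558, 0.2385]
orientation: [0.345, -0.617, 0.617, -0.345]
ft_force: [0.2, -0.2, -0.3]
finger_gap: 0.088
```

Run:
```python
from h import *
s=state();print(s["clock"],s["position"],s["joints"]);z=R.from_quat(s["orientation"]).as_matrix()[:,2];print(z,np.degrees(np.arctan2(z[1],z[0])))
print(tool([.4786,.2583,.0775]))
W=optics.capture("wrist");cv2.imwrite("pics/w1.png",W["color"])
T=lambda p:np.array([.4786,.2583,0])+rz(-.1884)@np.array(p)
print("pred collar top,post top,head,ball",proj(W,T([0,0,.1])),proj(W,T([0,0,.115])),proj(W,T(rz(1.2026)@[.059,0,.085])),proj(W,T(ball(1.2026,.0236))))
```

```text
2.9167 [0.479  0.2558 0.2385] [ 0.4446  0.0145  1.8866 -0.      1.2409  0.9957]
[ 0.852  -0.5236 -0.0002] -31.574996226275115
[ -2.0332 160.9795  -1.5983]
pred collar top,post top,head,ball [319.6931 186.7847] [319.6307 191.0343] [320.0415 117.8995] [262.4408 127.9998]
```

View pics/w1.png

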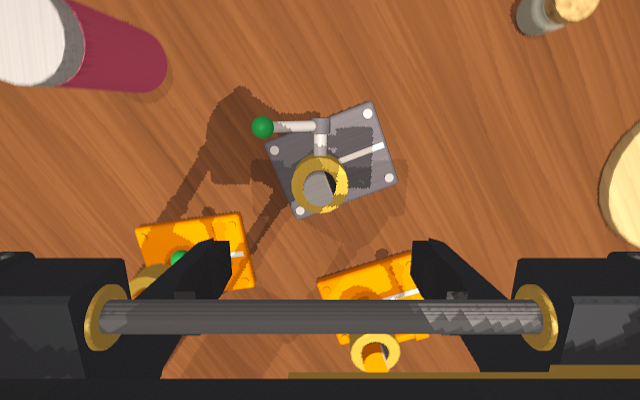

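The wrist view agrees with the prediction: collar at (320,184), screw head at (321,118), ball at (262,127), with the screw square to the jaws. I'll go down and grip.

Emit:
carry_out([
  [1,-1.5,32,-0.8,0],
  [1,-1.5,32,-0.8,0],
  [1,0,32,0,0],
  [1,0,32,0,0],
  [1,0,32,0,0],
  [1,0,0,0,0],
  [1,0,0,0,0],
])

```text
clock: 3.55
position: [0.4775, 0.2583, 0.0769]
orientation: [-0.344, 0.619, -0.618, 0.341]
ft_force: [0.5, 0.4, -0.1]
finger_gap: 0.0879
```

Emit:
carry_out([
  [0,0,0,0,0],
  [0,0,0,0,0],
  [0,0,0,0,0],
  [0,0,0,0,0],
  [0,0,0,0,0],
  [0,0,0,0,0],
  [0,0,0,0,0],
  [0,0,0,0,0],
], newtons=30)

```text
clock: 4.22
position: [0.4801, 0.2596, 0.0797]
orientation: [0.343, -0.618, 0.618, -0.344]
ft_force: [-0.1, -1.1, 6.0]
finger_gap: 0.0514
```

Gripped at 51.4 mm. Now I'll turn it about 69° clockwise, which is + about the tool's y.

Emit:
carry_out([
  [0,0,0,0,5],
  [0,0,0,0,6],
  [0,0,0,0,6],
  [0,0,0,0,6],
  [0,0,0,0,6],
  [0,0,0,0,6],
  [0,0,0,0,6],
  [0,0,0,0,6],
])

```text
clock: 4.88
position: [0.4807, 0.2586, 0.0797]
orientation: [0.066, -0.703, 0.705, -0.068]
ft_force: [1.4, -5.3, 5.0]
finger_gap: 0.0511
```

Emit:
carry_out([
  [0,0,0,0,6],
  [0,0,0,0,6],
  [0,0,0,0,6],
  [0,0,0,0,4],
  [0,0,0,0,0],
  [0,0,0,0,0],
  [0,0,0,0,0],
])

```text
clock: 5.47
position: [0.4807, 0.2581, 0.0797]
orientation: [-0.068, -0.703, 0.704, 0.067]
ft_force: [3.0, -6.9, 6.9]
finger_gap: 0.0511
```

Run:
```python
from h import *
s=state();print(s["clock"],s["position"],s["joints"],s["ft_force"],s["ft_torque"]);z=R.from_quat(s["orientation"]).as_matrix()[:,2];print(z,np.degrees(np.arctan2(z[1],z[0])))
S=optics.capture("scene");a=S["color"][220:350,330:490];cv2.imwrite("pics/s2.png",cv2.resize(a,None,fx=5,fy=4.6,interpolation=cv2.INTER_CUBIC) if 0 else cv2.resize(a,None,fx=4,fy=4,interpolation=cv2.INTER_CUBIC))
T=lambda p:np.array([.4786,.2583,0])+rz(-.1884)@np.array(p)
for d in (-10,0,10):print(d,[(proj(S,T(p))-[330,220])*4 for p in (rz(np.radians(d))@[.059,0,.085],ball(np.radians(d),.0236))])
```

```text
5.4667 [0.4807 0.2581 0.0797] [ 0.4488  0.1746  2.029  -0.0034  0.9367  2.2125] [ 3.0368 -6.8766  6.9214] [-1.1005 -0.2846 -0.187 ]
[-0.1897 -0.9818  0.0015] -100.93702112497537
-10 [array([228.4169, 266.4817]), array([316.855 , 287.7475])]
0 [array([244.3042, 283.2564]), array([349.7372, 295.1403])]
10 [array([263.9234, 298.2876]), array([383.1956, 298.3151])]
```

View pics/s2.png

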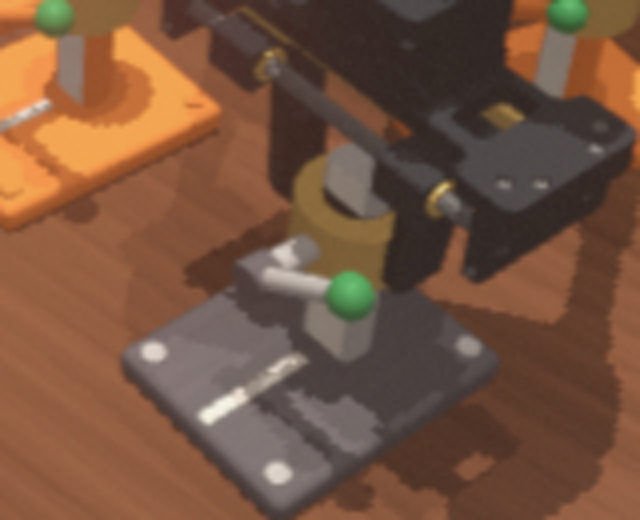

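The ball is at (351,296), against (350,295) predicted for 0°, so the screw is aligned with the lever still loose. I'll release, rise, and turn with closed fingers for the push.

Emit:
carry_out([
  [1,0,0,0,0],
  [1,0,0,0,0],
  [1,0,0,0,0],
  [1,0,0,0,0],
  [1,0,0,0,0],
  [1,0,0,0,0],
  [1,0,0,0,0],
  [1,0,0,0,0],
])

```text
clock: 6.18
position: [0.4792, 0.2595, 0.0786]
orientation: [-0.067, -0.704, 0.704, 0.067]
ft_force: [0.6, 0.4, -0.3]
finger_gap: 0.0881
```

Emit:
carry_out([
  [1,0,-20,0,0],
  [1,0,-30,0,0],
  [1,0,-30,0,0],
  [1,0,0,0,-6.9],
  [0,0,0,0,-6.9],
  [0,0,0,0,-6.9],
  [0,0,0,0,-6.9],
  [0,0,0,0,-6.9],
])

```text
clock: 6.85
position: [0.4793, 0.2594, 0.1589]
orientation: [-0.146, 0.692, -0.692, 0.147]
ft_force: [0.1, -0.4, -0.3]
finger_gap: 0.0635
```

Emit:
carry_out([
  [0,0,0,0,-6.9],
  [0,0,0,0,-6.9],
  [0,0,0,0,-6.9],
  [0,0,0,0,-6.9],
  [0,0,0,0,-6.9],
  [0,0,0,0,-6.9],
  [0,0,0,0,-6.9],
  [0,0,0,0,-6.9],
])

```text
clock: 7.52
position: [0.4793, 0.2594, 0.1587]
orientation: [-0.45, 0.545, -0.545, 0.45]
ft_force: [-0.7, -0.4, -0.2]
finger_gap: 0.0103
```

Run:
```python
from h import *
s=state();print(s["clock"],s["position"],s["joints"],s["ft_force"],s["finger_gap"]);z=R.from_quat(s["orientation"]).as_matrix()[:,2];print(z,np.degrees(np.arctan2(z[1],z[0])))
T=lambda p:np.array([.4786,.2583,0])+rz(-.1884)@np.array(p)
print(tool(T([.052,.051,.068])))
S=optics.capture("scene");D=optics.capture("side")
g=[]
for c in(S,D):
    h=cv2.cvtColor(c["color"],cv2.COLOR_BGR2HSV);m=cv2.inRange(h,(45,90,40),(80,255,255))
    n,l,st,ce=cv2.connectedComponentsWithStats(m)
    print([(ce[i],st[i,4]) for i in range(1,n) if st[i,4]>15],"pred q=.02",proj(c,T(ball(0,.0236))))
```

```text
7.5167 [0.4793 0.2594 0.1587] [ 0.4503  0.0841  1.9674 -0.      1.0902  0.6406] [-0.65   -0.359  -0.2039] 0.010253766766627662
[ 0.982  -0.1891 -0.    ] -10.898267311062979
[-49.9282  90.6588  51.459 ]
[(array([177.1667,  85.7917]), np.int32(24)), (array([325.375 , 162.6562]), np.int32(32)), (array([471.5143, 222.1714]), np.int32(70)), (array([343.3256, 222.7907]), np.int32(43)), (array([417.1373, 293.2941]), np.int32(102))] pred q=.02 [417.4343 293.7851]
[(array([355.8571, 180.3333]), np.int32(21)), (array([368.5714, 282.8776]), np.int32(49)), (array([261.7069, 286.1379]), np.int32(58))] pred q=.02 [261.9255 286.2949]
```

Both cameras put the loosened ball within 0.5 px of the 0° prediction. I'll move over the ball and push it down.

Emit:
carry_out([
  [0,-25,0,25.7,0],
  [0,-25,0,25.7,0],
  [0,0,15,0,0],
  [0,0,10,0,0],
  [0,0,8,0,0],
  [0,0,8,0,0],
  [0,0,8,0,0],
  [0,0,8,0,0],
])

```text
clock: 8.28
position: [0.5398, 0.2989, 0.1023]
orientation: [0.448, -0.547, 0.547, -0.449]
ft_force: [0.5, 2.6, 3.3]
finger_gap: 0.0005
```

Emit:
carry_out([
  [0,0,8,0,0],
  [0,0,8,0,0],
  [0,0,7,0,0],
  [0,0,6,0,0],
  [0,0,5,0,0],
  [0,0,0,0,0],
  [0,0,0,0,0],
  [0,0,0,0,0],
])

```text
clock: 8.95
position: [0.5389, 0.2971, 0.0691]
orientation: [0.45, -0.546, 0.547, -0.448]
ft_force: [-5.1, -4.7, 14.4]
finger_gap: 0.0003
```

The lever is at its stop, with 14 N on the wrist at z 69 mm. I'll go straight up and check.

Emit:
carry_out([
  [0,0,-15,0,0],
  [0,0,-35,0,0],
  [0,0,-40,0,0],
  [0,0,-40,0,0],
  [0,0,-20,0,0],
  [0,0,0,0,0],
  [0,0,0,0,0],
])

```text
clock: 9.53
position: [0.5399, 0.2984, 0.2186]
orientation: [0.448, -0.546, 0.547, -0.449]
ft_force: [0.2, -0.5, 0.1]
finger_gap: 0.0004
```

Run:
```python
from h import *
s=state();print(s["clock"],s["position"],s["ft_force"])
T=lambda p:np.array([.4786,.2583,0])+rz(-.1884)@np.array(p)
obs=[]
for n in("scene","side"):
    c=optics.capture(n);h=cv2.cvtColor(c["color"],cv2.COLOR_BGR2HSV);m=cv2.inRange(h,(45,90,40),(80,255,255))
    k,l,st,ce=cv2.connectedComponentsWithStats(m);p=proj(c,T(ball(0,1.05)))
    i=min((i for i in range(1,k) if st[i,4]>15),key=lambda i:np.linalg.norm(ce[i]-p));print(n,ce[i],st[i,4],p)
    obs.append((c,ce[i]));
    if n=="scene": S=c
f=least_squares(lambda v:np.concatenate([proj(c,T(ball(v[0],v[1])))-u for c,u in obs]),[0,1.]);print("phi deg,q",np.degrees(f.x[0]),f.x[1],f.fun)
a=cv2.imread("pics/scene0.png")[155:230,190:275];b=S["color"][155:230,190:275]
print("other stand diff",cv2.absdiff(a,b).mean())
cv2.imwrite("pics/fin.png",np.vstack([cv2.resize(S["color"][230:350,340:500],(640,480)),]))
```

```text
9.5333 [0.5399 0.2984 0.2186] [ 0.15   -0.5088  0.0643]
scene [413.5542 318.8675] 83 [415.1841 319.1339]
side [264.    303.913] 46 [264.4928 304.7093]
phi deg,q -1.8968303004483291 1.0513152302437023 [ 0.0438  0.0381  0.1016 -0.1257]
other stand diff 0.7935686274509804
```

View pics/fin.png

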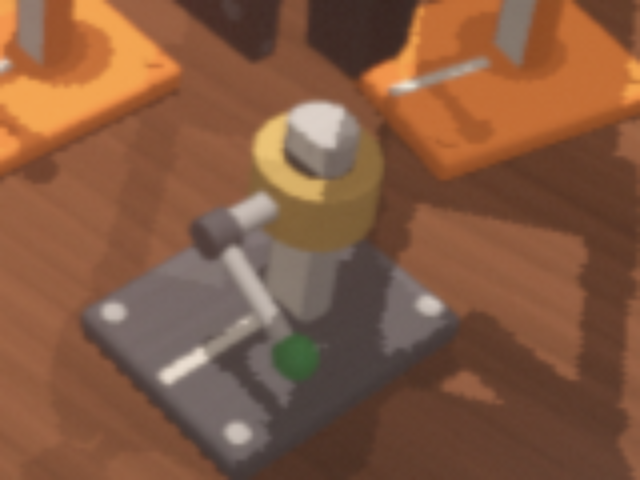

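The screw (head at (215,232)) points along the white line, the lever is down with its ball at (297,357), and the robot is clear. Handing in.

```bash
python3 -c "
from station import workorder
print(workorder.finish_job())"
```

```text
the job is handed in; nothing more can be done
None
```

The brass collar's screw now points over the white flat and its lever is fully down. I handed the job in at about 9.6 s. It gives no verdict, so these are my own checks.

- **What I did:** I pinched the brass collar from above at 30 N and turned it about 69° clockwise. I then released it and pushed the green ball down with closed fingers until it stopped, with a final wrist force of about 14 N upward.
- **Before tightening:** both cameras put the ball within about 0.5 px of where it should be for a 0° screw angle with the lever still loose.
- **At the end:** a fit to the ball in both cameras gave the screw about 1.9° clockwise of the flat (limit 12°) and the lever at q ≈ 1.05, its stop. The collar turned about 2° during the push.
- **Other stand:** I only compared its image area in the scene camera with the first picture (mean change 0.8 of 255), and never worked near it.
- **Robot:** it ended clear of everything, with wrist force near zero.
- **Disagreement:** while gripping, the tool rose about 3 mm under a force of about 6 N. I didn't find out why, and it cleared when I released the collar.

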